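# Open the combination padlock on the tool chest and hold it up

## Robot

A 6-joint arm with a two-finger parallel gripper is mounted at the origin on the work surface. World frame = base frame: x ahead of the robot, y to its left, z up, the work surface at z = 0. Lengths are in m, angles in rad, forces in N, time in s.
With the tool pointing down it reaches from about 0.35 to 0.975 m from the base axis. Payload 7.1 kg.
Tool frame: the origin (TCP) lies on the centre line of the jaws, within the pads' length; the fingertips stand manip.tcp_to_tips ahead of it and the grasp point (between the pads) is the TCP (manip.tcp_to_tips is the distance from the TCP to the fingertips, in m); z points along the fingers, y is the line along which they close (so a half turn about z gives the same grasp; the last joint's range is limited). The gripper opens to 88 mm and grips with 3 to 60 N. Pads are 20 mm wide; open, the fingers measure 115 mm over their backs; the gripper's body (75 mm by 178 mm) begins 61 mm behind the grasp point.
Start: joints at [-1.309, 0.423, 1.63, -0, 1.089, -0.019], TCP at [0.173, -0.6, 0.242] pointing down, gripper open.
Joint ranges: [-3, 3], [-0.9, 2.11], [0.09, 2.58], [-1.31, 4.45], [0.11, 2.69], [-2.54, 2.54]. Speed limits (rad/s): [2.39, 2.39, 3.01, 3.14, 3.14, 3.14].

## Interface

Orientations are given as a unit quaternion [w, x, y, z].
In Python, from workcell import manip, vision, job gives the robot as it stands.
- The arm moves only by the tool carry_out, never from a script. Its argument "increments" is a list of rows, each an object of numbers: "dx", "dy", "dz": the shift along the tool's x, y, z in mm; "ax", "ay", "az": the turn, a rotation vector about the tool's x, y, z in rad; "grip": the closure, from 0 (fully open) to 1 (shut). A call has 1 to 20 rows; each row is the pose to reach, as a shift and turn from the pose commanded when the call began, along the tool's axes at that moment; what a row does not reach only later rows make up. A row lasts 1/10 s, in which the tool goes at most 50 mm and 8.59 degrees, less where a joint would pass 70% of its speed; a pose out of reach is approached as far as the arm can. A call with a gripper value outside its range is refused whole. The fingers move at their own pace and stop on an object; the grip force is fixed at half the most. Time passes only in rows, so rows that repeat a pose let the fingers close. It gives the time, the measured TCP pose, the force, the opening and the grip force at its end, in the units of the state.
- manip.read_state(): the state, without advancing time (a new reading comes with each control period).
- vision.read_camera(name): name is "scene" or "top" or "wrist"; returns the picture (480x640x3 uint8, blue, green, red); there is no depth.
- vision.calibration(name): a dict with "K" (3x3 intrinsics, pixels), "rvec" (rotation vector, rad) and "tvec" (3), from world to camera coordinates, as OpenCV has them. Camera axes: x right, y down, z forward; pixel columns grow to the right and rows downward; lengths in m; the calibration is good to about 2 mm. A picture is of the moment at which its call begins: read the wrist's pose just before it. calibration takes no time and is no camera call; for the wrist camera it gives the pose at the moment of the call.
- job.job_done(): hands the job in; it is judged then, once.
The state is a dict: "clock": time; "qpos": joint angles; "joint_vel": joint speeds; "joint_torque": joint torques, N m; "position": TCP position; "tcp_rot": TCP orientation; "wrist_force": force on the tool from outside, world axes, zero at the start; "moment": the same for the moment, N m; "opening": opening from 0.0 (shut) to 1.0 (fully open); "grasp_force": force on a finger pad.
Only numpy, scipy, OpenCV 4.12 (cv2) and the standard library are available. Lean on these libraries where they do the work, as an engineer would, in place of code of your own. Each camera call takes 0.05 s, during which the arm holds its last target. There are 200 camera calls.

## Task

The combination padlock sits locked on the hasp of the wooden tool chest. Turn its dial clockwise, click by click, until the pointer clicks in at the mark next to the shackle, pull the shackle fully open, then lift the lock off the hasp and finish while holding it in the gripper, still, level with the dial up and the shackle still open, at least 10 cm above the chest's lid. Leave the hammer, screwdriver and cup where they are.

Things in the scene. Friction and masses are not known exactly. Their poses are not given: they have to be found in the camera images.
- chest: Fixed closed wooden chest, 208 x 288 x 80 mm high; origin under its centre on the bench. A steel hasp strap (120 x 74 mm, 3 mm thick, top at 83 mm) lies on the middle of the lid and the lock stands on it, its x axis along the chest's. Hidden inside the lock, an I-shaped staple (broad foot and head, 8 x 43 mm, on a narrow stem) rises 33.5 mm from the strap; it keeps the lock from shifting or turning and lets the lock go straight up only once the shackle is open.
- lock: Loose shielded padlock, plain metal case 84 (x) x 56 (y) x 44 mm (z), 0.48 kg in all (the mass varies by up to a quarter); origin at the centre of the case's underside, z up. The shackle comes out of its -x end; the dial is on top at x = y = 0. It fits the staple with about 2 mm of play each way and can turn on it by less than 0.1 rad. To lift it, grip the case across y (56 mm); the gripper must straddle the dial, whose top is 64 mm above the origin.
- lock_grip (a point): Point inside the case, 30 mm above the lock's origin on its middle, level with good holds on the two flat 84 mm long sides; axes as the lock's.
- dial (a joint): Dial angle in rad: 0 = the pointer faces the mark at the case's front edge, next to the shackle (-x of the lock), the only place where the shackle is free (within about 0.1 rad). Positive = counter-clockwise seen from above. It starts 0.85 to 2.3 rad, so is turned clockwise. A sprung ball makes a click every 30 degrees (0.524 rad, one is exactly at 0), pulls the dial into the nearest click and holds it there; turning takes about 0.1 N m. Stops at -0.55 and 2.75.
- dial_grip (a point): On the dial's axis, 58 mm above the lock's origin, half-way up the straight black grip bar with a white line on its pointed half: 12 mm wide, 38 mm long (22 mm to the pointed end, 16 mm to the blunt end) and 14 mm high (its foot 50 mm, top 64 mm above the lock's origin), standing on the 52 mm wide fluted disc. The axes turn with the dial; -x points along the bar to its pointed end.
- shackle (a joint): How far the shackle is pulled out, m: 0 closed, 0.026 fully open. It slides along the lock's -x, level, with 2 to 3 N of friction, and stays where it is left.
- shackle_grip (a point): Middle of the part of the U-shaped shackle outside the case, between its legs, 23.5 mm above the lock's origin, 22 mm out from the case's end when closed; moves with the shackle, axes as the lock's. Two parallel round legs of 9 mm, 43 mm across their outsides, run along x; the bow's outer end is 27 mm farther out, and 30 mm of leg and 25 mm between the legs are free. Below the legs 19 mm are free down to the strap, 22 mm to the lid beyond it.
- hammer: Bystander: 260 mm hammer lying on the bench beside the chest (+y side); origin under its middle, handle to its -x.
- screwdriver: Bystander: 200 mm screwdriver lying on the bench beside the chest (-y side); origin under its middle.
- cup: Bystander: open plastic cup, 76 mm wide, 85 mm high, standing on the bench at the -y side of the chest; origin under its middle.

How it is judged:
By the outcome, as a careful person would: the job done as asked, in the order asked, and still so for the second after the job is handed in, while the arm keeps its last pose, push and grip.
It also fails if it takes over 72 s, if anything falls off the work surface, if the arm or the gripper's body presses on something with over 40 N, if the wrist force passes 120 N, or if a joint passes its speed limit or range.

## Working session

There is one attempt and no reset: what is moved stays moved. The work goes in short steps, Python scripts to look and compute and a tool call to move; the robot and the scene stay as the last step left them, time stands still between calls to the robot, and variables do not carry over. Pictures are saved under pics/ and viewed, at most 10 in all, crops included, and the job is handed in when it is done.

Besides the shell and the picture viewer there is one more tool, called after "Request:" in YAML: its name, and indented under it one key for each argument. carry_out: Moves the arm, as the interface text tells. Its arguments: {"type":"object","properties":{"increments":{"type":"array"}},"required":["increments"]}

```bash
ls; mkdir -p pics
python3 - <<'E'
from workcell import manip, vision, job
import cv2
print(manip.read_state(), manip.tcp_to_tips)
for n in("scene","top"):
    im=vision.read_camera(n); cv2.imwrite(f"pics/{n}0.png",im); c=vision.calibration(n); print(n,c)
E
```

```text
pics
{'clock': 0.0, 'qpos': array([-1.30900729e+00,  4.23861093e-01,  1.63069682e+00, -8.61968097e-06,
        1.08860268e+00, -1.90234511e-02]), 'joint_vel': array([ 0.00036953, -0.00040619, -0.00016895,  0.00027151, -0.00183327,
       -0.00211806]), 'joint_torque': array([-2.09427722e-03, -5.44630337e+01, -2.73674852e+01,  6.42065727e-02,
        2.26982567e-02, -1.37584098e-04]), 'position': array([ 0.17307983, -0.59999822,  0.24088636]), 'tcp_rot': array([-7.77735205e-04,  9.90158642e-01,  1.39947310e-01, -9.87152158e-05]), 'wrist_force': array([-0.9023653 , -0.8344613 , -0.23464072]), 'moment': array([ 0.00768432, -0.0169663 , -0.02398929]), 'grasp_force': 0.0, 'opening': 0.9947945977186734} 0.019
scene {'K': array([[529.52407137,   0.        , 318.84058437],
       [  0.        , 529.52407137, 240.32028308],
       [  0.        ,   0.        ,   1.        ]]), 'rvec': array([ 0.99132039,  2.61702553, -0.80998294]), 'tvec': array([ 0.3908197 , -0.24093618,  1.25925715])}
top {'K': array([[557.41424066,   0.        , 312.27385408],
       [  0.        , 557.41424066, 231.29064629],
       [  0.        ,   0.        ,   1.        ]]), 'rvec': array([ 2.14026715, -2.19374839,  0.12560976]), 'tvec': array([0.03632247, 0.56744129, 1.10080122])}
```

View pics/top0.png

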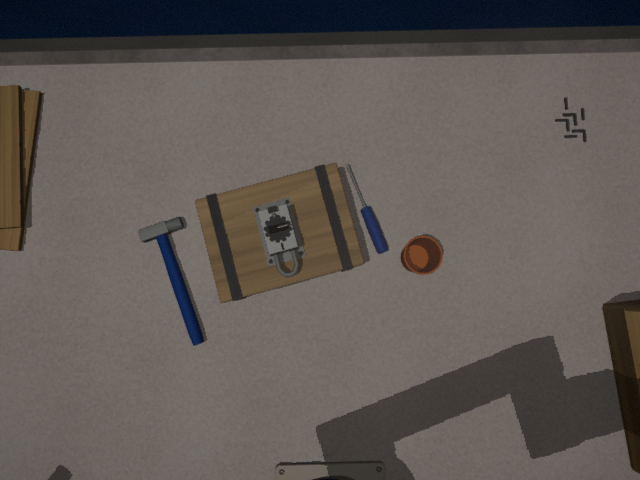

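View pics/scene0.png

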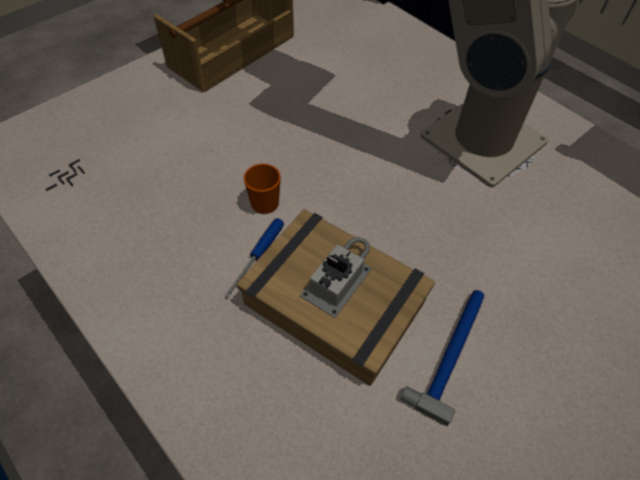

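The top view shows the chest centred near (280,232) and the lock at (278,230). The shackle points down-left in the image (world -x, bow at (288,268)), and the dial pointer faces right at about (288,227). Next I'll measure these.

```bash
cat > h.py <<'E'
import numpy as np, cv2
from workcell import manip, vision, job
from scipy.spatial.transform import Rotation as R
def ray(c,px,z):
    Rm=cv2.Rodrigues(np.array(c["rvec"]))[0]; t=np.array(c["tvec"]).ravel()
    u=cv2.undistortPoints(np.float64(px).reshape(-1,1,2),c["K"],None).reshape(-1,2)
    d=np.c_[u,np.ones(len(u))]@Rm; o=-Rm.T@t
    return o+d*((z-o[2])/d[:,2])[:,None]
def proj(c,P): return cv2.projectPoints(np.float64(P).reshape(-1,3),np.array(c["rvec"]),np.array(c["tvec"]),c["K"],None)[0].reshape(-1,2)
def tool():
    s=manip.read_state(); return np.array(s["position"]),R.from_quat(np.array(s["tcp_rot"]),scalar_first=True)
E
python3 - <<'E'
from h import *
im=cv2.imread("pics/top0.png"); c=vision.calibration("top")
hsv=cv2.cvtColor(im,cv2.COLOR_BGR2HSV)
roi=np.zeros(im.shape[:2],np.uint8); roi[150:315,185:372]=255
wood=cv2.inRange(hsv,(8,75,60),(25,255,255))&roi
wood=cv2.morphologyEx(wood,cv2.MORPH_CLOSE,np.ones((25,25)))
k=max(cv2.findContours(wood,0,2)[0],key=cv2.contourArea)
r=cv2.minAreaRect(k); b=cv2.boxPoints(r); P=ray(c,b,.08); print(b,P,P.mean(0),[np.linalg.norm(P[i]-P[i-1]) for i in range(4)])
for i in range(2): 
    d=P[i+1]-P[i]; print(np.arctan2(d[1],d[0]))
lm=cv2.inRange(hsv,(0,0,100),(180,45,255)); z=np.zeros_like(lm); z[195:282,250:308]=255
cr=cv2.resize(im[190:285,225:335],None,fx=6,fy=6,interpolation=cv2.INTER_CUBIC); cv2.imwrite("pics/crop0.png",cv2.convertScaleAbs(cr,alpha=1.3))
E
```

```text
[[193.21756 200.35626]
 [336.74033 161.85016]
 [364.1732  264.0999 ]
 [220.65042 302.60602]] [[ 0.62923354  0.25361896  0.08      ]
 [ 0.69922752 -0.02898643  0.08      ]
 [ 0.49659097 -0.07596822  0.08      ]
 [ 0.42972551  0.20143297  0.08      ]] [0.56369438 0.08752432 0.08      ] [np.float64(0.2062203462833528), np.float64(0.29114423869845685), np.float64(0.20801168461682543), np.float64(0.28534611618737166)]
-1.3280081021895584
-2.9137655951648567
```

View pics/crop0.png

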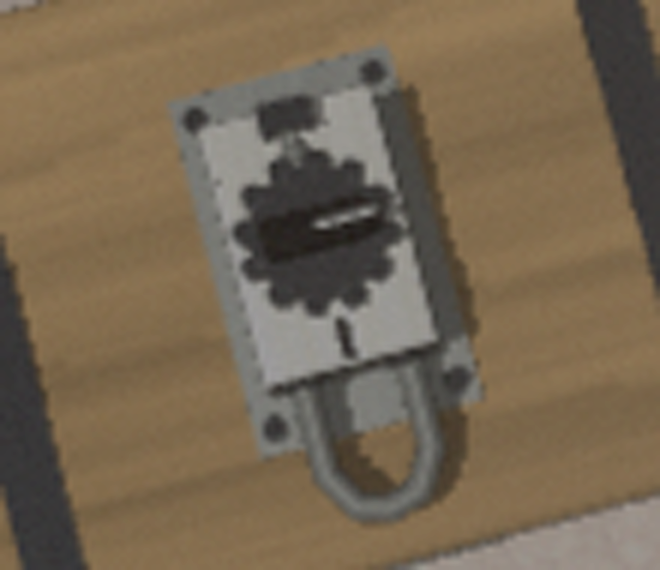

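The crop shows the case edges, the dial centre at crop (318,230), the pointer near crop (383,207) and the shackle bow at (385,515). The bar is about square to the lock, so the dial is around 1.57 rad.

```bash
cat >> h.py <<'E'
def delta(P,yaw_y):
    "rows (mm, rad) from present tool pose to TCP P, pointing down, closing line at yaw_y"
    p,r=tool(); x=[-np.sin(yaw_y),np.cos(yaw_y),0]; y=[np.cos(yaw_y),np.sin(yaw_y),0]
    best=None
    for s in (1,-1):
        T=R.from_matrix(np.c_[s*np.array(x),s*np.array(y),[0,0,-1]])
        v=(r.inv()*T).as_rotvec()
        print("shift mm",(r.inv().apply(np.array(P)-p)*1000).round(1),"turn",v.round(3))
E
python3 - <<'E'
from h import *
c=vision.calibration("top")
f=lambda a:np.array(a)/6+[225,190]-0.4
dc=ray(c,f([(318,230)]),.133); cor=ray(c,f([(200,125),(375,95),(437,343),(270,388)]),.127)
print(dc,cor,cor.mean(0)); e=cor-np.roll(cor,1,0); print([ (np.linalg.norm(a).round(4),np.arctan2(a[1],a[0]).round(3)) for a in e])
bar=ray(c,f([(262,243),(385,207)]),.147);d=bar[1]-bar[0]; print(bar,np.linalg.norm(d),np.arctan2(d[1],d[0]))
delta([dc[0,0],dc[0,1],.27],.235)
E
```

```text
[[0.56470873 0.08691149 0.133     ]] [[0.59917292 0.12331426 0.127     ]
 [0.60728334 0.0687504  0.127     ]
 [0.52940468 0.05116186 0.127     ]
 [0.51676117 0.10291541 0.127     ]] [0.56315553 0.08653548 0.127     ]
[(np.float64(0.0849), np.float64(0.243)), (np.float64(0.0552), np.float64(-1.423)), (np.float64(0.0798), np.float64(-2.919)), (np.float64(0.0533), np.float64(1.81))]
[[0.55949297 0.10320017 0.147     ]
 [0.56959416 0.06564444 0.147     ]] 0.038890447926004164 -1.308049303404731
shift mm [ 566.6 -551.6  -28.2] turn [-1.000e-03 -1.000e-03 -1.525e+00]
shift mm [ 566.6 -551.6  -28.2] turn [-1.000e-03  1.000e-03  1.617e+00]
```

Request:
carry_out:
  increments:
    - {"dx":35,"dy":-34,"dz":-2,"az":-0.09}
    - {"dx":70,"dy":-68,"dz":-4,"az":-0.19}
    - {"dx":106,"dy":-103,"dz":-6,"az":-0.28}
    - {"dx":141,"dy":-137,"dz":-8,"az":-0.38}
    - {"dx":177,"dy":-172,"dz":-10,"az":-0.48}
    - {"dx":212,"dy":-206,"dz":-12,"az":-0.57}
    - {"dx":248,"dy":-241,"dz":-14,"az":-0.67}
    - {"dx":283,"dy":-275,"dz":-16,"az":-0.76}
    - {"dx":318,"dy":-310,"dz":-18,"az":-0.86}
    - {"dx":354,"dy":-344,"dz":-20,"az":-0.95}
    - {"dx":389,"dy":-379,"dz":-22,"az":-1.05}
    - {"dx":425,"dy":-413,"dz":-24,"az":-1.14}
    - {"dx":460,"dy":-448,"dz":-26,"az":-1.24}
    - {"dx":496,"dy":-482,"dz":-27,"az":-1.33}
    - {"dx":531,"dy":-517,"dz":-28,"az":-1.43}
    - {"dx":566.6,"dy":-551.6,"dz":-28,"az":-1.525}
    - {"dx":566.6,"dy":-551.6,"dz":-28,"az":-1.525}
    - {"dx":566.6,"dy":-551.6,"dz":-28,"az":-1.525}
    - {"dx":566.6,"dy":-551.6,"dz":-28,"az":-1.525}
    - {"dx":566.6,"dy":-551.6,"dz":-28,"az":-1.525}

```text
invalid input at $.increments[0]: expected keys dx, dy, dz, ax, ay, az, grip
```

Run:
```python
from h import *
s=manip.read_state(); print(s["clock"],s["position"],s["qpos"])
c=vision.calibration("wrist"); im=vision.read_camera("wrist"); cv2.imwrite("pics/w1.png",im)
import pickle; pickle.dump(c,open("w1.pkl","wb"))
print(proj(c,[[.5647,.0869,.133],[.5637,.0875,.127]]), -cv2.Rodrigues(np.array(c["rvec"]))[0].T@np.array(c["tvec"]))
```

```text
0.1 [ 0.17313842 -0.60005502  0.24099837] [-1.30896709e+00  4.23747780e-01  1.63059177e+00  5.65563650e-05
  1.08859931e+00 -1.90033904e-02]
[[-1544.1906985  -1595.73941499]
 [-1461.06610717 -1512.95746995]] [ 0.23708334 -0.5815172   0.38502668]
```

View pics/w1.png

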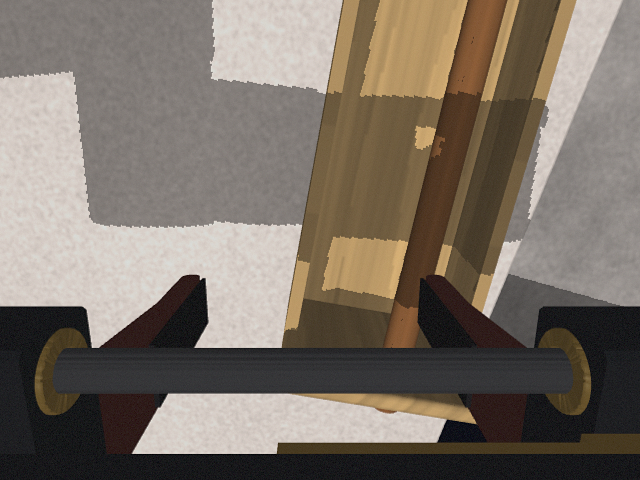

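The picture was taken before any move: the call was refused because every row needs all its keys. It shows the toolbox under the gripper. I'll resend with complete rows, lifting first.

Request:
carry_out:
  increments:
    - {"dx":20,"dy":-20,"dz":-28,"ax":0,"ay":0,"az":-0.08,"grip":0}
    - {"dx":55,"dy":-54,"dz":-28,"ax":0,"ay":0,"az":-0.18,"grip":0}
    - {"dx":90,"dy":-88,"dz":-28,"ax":0,"ay":0,"az":-0.28,"grip":0}
    - {"dx":125,"dy":-122,"dz":-28,"ax":0,"ay":0,"az":-0.38,"grip":0}
    - {"dx":160,"dy":-156,"dz":-28,"ax":0,"ay":0,"az":-0.48,"grip":0}
    - {"dx":195,"dy":-190,"dz":-28,"ax":0,"ay":0,"az":-0.58,"grip":0}
    - {"dx":230,"dy":-224,"dz":-28,"ax":0,"ay":0,"az":-0.68,"grip":0}
    - {"dx":265,"dy":-258,"dz":-28,"ax":0,"ay":0,"az":-0.78,"grip":0}
    - {"dx":300,"dy":-292,"dz":-28,"ax":0,"ay":0,"az":-0.88,"grip":0}
    - {"dx":335,"dy":-326,"dz":-28,"ax":0,"ay":0,"az":-0.98,"grip":0}
    - {"dx":370,"dy":-360,"dz":-28,"ax":0,"ay":0,"az":-1.08,"grip":0}
    - {"dx":405,"dy":-394,"dz":-28,"ax":0,"ay":0,"az":-1.18,"grip":0}
    - {"dx":440,"dy":-428,"dz":-28,"ax":0,"ay":0,"az":-1.28,"grip":0}
    - {"dx":475,"dy":-462,"dz":-28,"ax":0,"ay":0,"az":-1.38,"grip":0}
    - {"dx":510,"dy":-496,"dz":-28,"ax":0,"ay":0,"az":-1.48,"grip":0}
    - {"dx":545,"dy":-530,"dz":-28,"ax":0,"ay":0,"az":-1.525,"grip":0}
    - {"dx":566.6,"dy":-551.6,"dz":-28,"ax":0,"ay":0,"az":-1.525,"grip":0}
    - {"dx":566.6,"dy":-551.6,"dz":-28,"ax":0,"ay":0,"az":-1.525,"grip":0}
    - {"dx":566.6,"dy":-551.6,"dz":-28,"ax":0,"ay":0,"az":-1.525,"grip":0}

```text
clock: 2.05
position: [0.5644, 0.0868, 0.2691]
tcp_rot: [-0.0, 0.619, 0.786, -0.001]
wrist_force: [0.7, -0.6, -0.3]
opening: 0.999
grasp_force: 0.0
```

Run:
```python
from h import *
s=manip.read_state(); print(s["qpos"])
c=vision.calibration("wrist"); im=vision.read_camera("wrist"); 
import pickle; pickle.dump(c,open("w2.pkl","wb")); cv2.imwrite("pics/w2raw.png",im)
print(proj(c,[[.5647,.0869,.133]]))
cv2.imwrite("pics/w2.png",im)
```

```text
[ 1.31985098e-01  3.13648801e-01  1.72609625e+00 -2.97758331e-04
  1.10317819e+00 -1.04354254e-01]
[[311.64671732 235.46141863]]
```

View pics/w2.png

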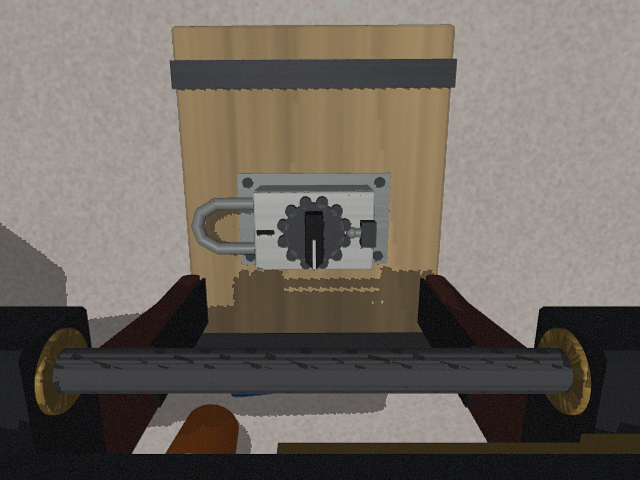

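The wrist view shows the lock from above. The dial sits at about (314,236), the bar is upright in the image (x 304–324, pointed end at y≈269), and the case spans x 254–374. I'll refine the pose from this picture.

Run:
```python
from h import *
import pickle; c=pickle.load(open("w2.pkl","rb")); im=cv2.imread("pics/w2raw.png"); g=cv2.cvtColor(im,cv2.COLOR_BGR2GRAY)
m=np.zeros_like(g); m[192:270,272:354]=255
d=cv2.inRange(g,0,120)&m; d=cv2.morphologyEx(d,cv2.MORPH_OPEN,np.ones((5,5)))
k=max(cv2.findContours(d,0,2)[0],key=cv2.contourArea); (cx,cy),r=cv2.minEnclosingCircle(k); print("disc",cx,cy,r,ray(c,[(cx,cy)],.131))
b=cv2.inRange(g,0,38)&m; k=max(cv2.findContours(b,0,2)[0],key=cv2.contourArea)
rc=cv2.minAreaRect(k); P=ray(c,cv2.boxPoints(rc),.147); print("bar",rc,P.round(4),P.mean(0))
l=ray(c,[(314,240),(314.5,268)],.147);print("line",l,np.arctan2(*(l[1]-l[0])[1::-1]))
cs=cv2.inRange(g,140,255); z=np.zeros_like(g); z[180:275,248:380]=255; cs&=z
cs=cv2.morphologyEx(cs,cv2.MORPH_OPEN,np.ones((3,3)))
k=np.vstack(cv2.findContours(cs,0,2)[0]); rc=cv2.minAreaRect(k); P=ray(c,cv2.boxPoints(rc),.127); print("case",rc,P,P.mean(0),[np.linalg.norm(P[i]-P[i-1]).round(4) for i in range(4)],[np.arctan2(*(P[i]-P[i-1])[1::-1]).round(3) for i in range(4)])
# strap black band edge for yaw
s=cv2.inRange(g,0,90); z[:]=0; z[50:95,160:465]=255; k=max(cv2.findContours(s&z,0,2)[0],key=cv2.contourArea); rc=cv2.minAreaRect(k); P=ray(c,cv2.boxPoints(rc),.082); print("band",[np.arctan2(*(P[i]-P[i-1])[1::-1]).round(3) for i in range(4)])
```

```text
disc 314.55908203125 233.1787872314453 38.74217224121094 [[0.5663867  0.08849438 0.131     ]]
bar ((314.5, 239.0), (56.0, 19.0), 90.0) [[0.556  0.1049 0.147 ]
 [0.5679 0.1077 0.147 ]
 [0.577  0.071  0.147 ]
 [0.5647 0.0681 0.147 ]] [0.56642746 0.08792217 0.147     ]
line [[0.56619295 0.08749624 0.147     ]
 [0.57103694 0.06885676 0.147     ]] -1.3165429450409976
case ((313.0, 230.0), (76.0, 120.0), 90.0) [[0.51872791 0.10589164 0.127     ]
 [0.59878227 0.12515851 0.127     ]
 [0.61341901 0.0725095  0.127     ]
 [0.52966958 0.0523271  0.127     ]] [0.56514969 0.08897169 0.127     ] [np.float64(0.0547), np.float64(0.0823), np.float64(0.0546), np.float64(0.0861)] [np.float64(1.772), np.float64(0.236), np.float64(-1.3), np.float64(-2.905)]
band [np.float64(1.729), np.float64(0.24), np.float64(-1.247), np.float64(-2.901)]
```

Run:
```python
from h import *
delta([.5660,.0888,.1545],.237)
```

```text
shift mm [  2.2   2.6 114.7] turn [-0.001  0.    -0.002]
shift mm [  2.2   2.6 114.7] turn [0.00e+00 2.00e-03 3.14e+00]
```

Request:
carry_out:
  increments:
    - {"dx":2,"dy":2.5,"dz":40,"ax":0,"ay":0,"az":0,"grip":0.3}
    - {"dx":2,"dy":2.5,"dz":80,"ax":0,"ay":0,"az":0,"grip":0.3}
    - {"dx":2,"dy":2.5,"dz":105,"ax":0,"ay":0,"az":0,"grip":0.5}
    - {"dx":2,"dy":2.5,"dz":114,"ax":0,"ay":0,"az":0,"grip":0.5}
    - {"dx":2,"dy":2.5,"dz":114.5,"ax":0,"ay":0,"az":0,"grip":0.6}
    - {"dx":2,"dy":2.5,"dz":114.5,"ax":0,"ay":0,"az":0,"grip":0.7}
    - {"dx":2,"dy":2.5,"dz":114.5,"ax":0,"ay":0,"az":0,"grip":0.8}
    - {"dx":2,"dy":2.5,"dz":114.5,"ax":0,"ay":0,"az":0,"grip":1}
    - {"dx":2,"dy":2.5,"dz":114.5,"ax":0,"ay":0,"az":0,"grip":1}
    - {"dx":2,"dy":2.5,"dz":114.5,"ax":0,"ay":0,"az":0,"grip":1}
    - {"dx":2,"dy":2.5,"dz":114.5,"ax":0,"ay":0,"az":0,"grip":1}
    - {"dx":2,"dy":2.5,"dz":114.5,"ax":0,"ay":0,"az":0,"grip":1}

```text
clock: 3.3
position: [0.5658, 0.0888, 0.1549]
tcp_rot: [-0.001, 0.619, 0.785, -0.001]
wrist_force: [-4.5, -2.1, 4.1]
opening: 0.135
grasp_force: 30.0
```

Request:
carry_out:
  increments:
    - {"dx":0,"dy":0,"dz":0,"ax":0,"ay":0,"az":0.1,"grip":1}
    - {"dx":0,"dy":0,"dz":0,"ax":0,"ay":0,"az":0.2,"grip":1}
    - {"dx":0,"dy":0,"dz":0,"ax":0,"ay":0,"az":0.3,"grip":1}
    - {"dx":0,"dy":0,"dz":0,"ax":0,"ay":0,"az":0.4,"grip":1}
    - {"dx":0,"dy":0,"dz":0,"ax":0,"ay":0,"az":0.524,"grip":1}
    - {"dx":0,"dy":0,"dz":0,"ax":0,"ay":0,"az":0.524,"grip":1}
    - {"dx":0,"dy":0,"dz":0,"ax":0,"ay":0,"az":0.62,"grip":1}
    - {"dx":0,"dy":0,"dz":0,"ax":0,"ay":0,"az":0.72,"grip":1}
    - {"dx":0,"dy":0,"dz":0,"ax":0,"ay":0,"az":0.82,"grip":1}
    - {"dx":0,"dy":0,"dz":0,"ax":0,"ay":0,"az":0.92,"grip":1}
    - {"dx":0,"dy":0,"dz":0,"ax":0,"ay":0,"az":1.047,"grip":1}
    - {"dx":0,"dy":0,"dz":0,"ax":0,"ay":0,"az":1.047,"grip":1}

```text
clock: 4.5
position: [0.5656, 0.0886, 0.155]
tcp_rot: [-0.0, 0.93, 0.369, -0.001]
wrist_force: [-4.3, -2.9, 4.6]
opening: 0.132
grasp_force: 30.0
```

Request:
carry_out:
  increments:
    - {"dx":0,"dy":0,"dz":0,"ax":0,"ay":0,"az":0.1,"grip":1}
    - {"dx":0,"dy":0,"dz":0,"ax":0,"ay":0,"az":0.2,"grip":1}
    - {"dx":0,"dy":0,"dz":0,"ax":0,"ay":0,"az":0.3,"grip":1}
    - {"dx":0,"dy":0,"dz":0,"ax":0,"ay":0,"az":0.4,"grip":1}
    - {"dx":0,"dy":0,"dz":0,"ax":0,"ay":0,"az":0.524,"grip":1}
    - {"dx":0,"dy":0,"dz":0,"ax":0,"ay":0,"az":0.524,"grip":1}
    - {"dx":0,"dy":0,"dz":0,"ax":0,"ay":0,"az":0.524,"grip":1}

```text
clock: 5.2
position: [0.5653, 0.0886, 0.1549]
tcp_rot: [0.0, 0.993, 0.117, -0.002]
wrist_force: [-6.2, -3.7, 5.7]
opening: 0.132
grasp_force: 30.0
```

Request:
carry_out:
  increments:
    - {"dx":0,"dy":0,"dz":0,"ax":0,"ay":0,"az":0,"grip":0.6}
    - {"dx":0,"dy":0,"dz":0,"ax":0,"ay":0,"az":0,"grip":0.5}
    - {"dx":0,"dy":0,"dz":0,"ax":0,"ay":0,"az":0,"grip":0.4}
    - {"dx":0,"dy":0,"dz":-40,"ax":0,"ay":0,"az":0,"grip":0}
    - {"dx":0,"dy":0,"dz":-80,"ax":0,"ay":0,"az":0,"grip":0}
    - {"dx":0,"dy":0,"dz":-110,"ax":0,"ay":0,"az":0,"grip":0}
    - {"dx":0,"dy":0,"dz":-110,"ax":0,"ay":0,"az":0,"grip":0}
    - {"dx":0,"dy":0,"dz":-110,"ax":0,"ay":0,"az":0,"grip":0}

```text
clock: 6.0
position: [0.5671, 0.0892, 0.2656]
tcp_rot: [-0.0, 0.993, 0.117, 0.001]
wrist_force: [-0.5, -0.2, 0.2]
opening: 0.822
grasp_force: 0.0
```

Run:
```python
from h import *
s=manip.read_state(); print(s["qpos"],s["position"],s["wrist_force"])
c=vision.calibration("wrist"); im=vision.read_camera("wrist"); 
import pickle; pickle.dump(c,open("w3.pkl","wb")); cv2.imwrite("pics/w3.png",im)
u=np.array([np.cos(.237),np.sin(.237)]); L=np.array([.566,.0888])
for d,z in((0,.147),(-.022,.147),(-.064,.1065),(-.091,.1065)): print(d,proj(c,[[*(L+d*u),z]]))
```

```text
[1.35219617e-01 3.20738880e-01 1.72472148e+00 1.05932747e-04
 1.09441492e+00 1.47107895e+00] [0.56705182 0.08918454 0.26558925] [-0.47077    -0.21116421  0.21368007]
0 [[312.66984428 245.1895475 ]]
-0.022 [[312.75066833 277.36252224]]
-0.064 [[312.77147169 311.69396417]]
-0.091 [[312.85201403 343.24742447]]
```

View pics/w3.png

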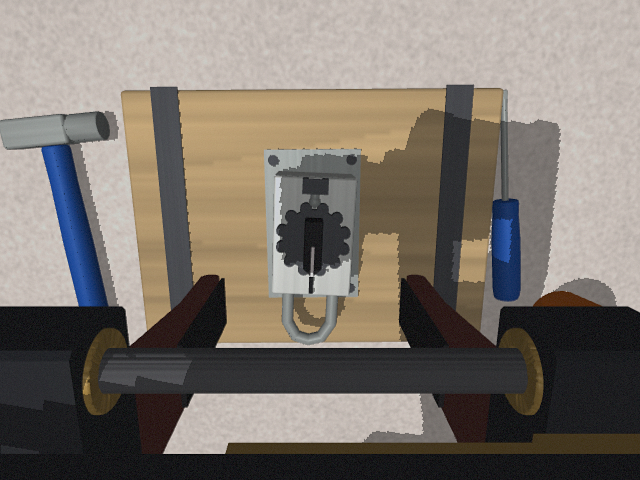

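The picture shows the pointer line (313,248)→(312,278) lined up with the mark at (311,285). The shackle legs are centred at x≈310 and the bow ends at y≈344.

Run:
```python
from h import *
import pickle; c=pickle.load(open("w3.pkl","rb"))
print(ray(c,[(284.5,310),(335,310)],.1065),ray(c,[(273,295),(355,295)],.127), ray(c,[(313,250),(311.7,277)],.147))
u=np.array([np.cos(.237),np.sin(.237)]); L=np.array([.566,.0888])
delta([*(L-.061*u),.1085],.237-np.pi/2)
```

```text
[[0.50006102 0.0955483  0.1065    ]
 [0.50918741 0.05724006 0.1065    ]] [[0.5183553  0.10675646 0.127     ]
 [0.53204917 0.04928904 0.127     ]] [[0.56290264 0.08783866 0.147     ]
 [0.5446994  0.08437019 0.147     ]]
shift mm [-61.3   0.3 156. ] turn [-0.     0.001 -0.002]
shift mm [-61.3   0.3 156. ] turn [1.00e-03 0.00e+00 3.14e+00]
```

Request:
carry_out:
  increments:
    - {"dx":-40,"dy":-0.5,"dz":20,"ax":0,"ay":0,"az":0,"grip":0}
    - {"dx":-61,"dy":-0.5,"dz":60,"ax":0,"ay":0,"az":0,"grip":0}
    - {"dx":-61,"dy":-0.5,"dz":100,"ax":0,"ay":0,"az":0,"grip":0}
    - {"dx":-61,"dy":-0.5,"dz":135,"ax":0,"ay":0,"az":0,"grip":0}
    - {"dx":-61,"dy":-0.5,"dz":152,"ax":0,"ay":0,"az":0,"grip":0}
    - {"dx":-61,"dy":-0.5,"dz":156,"ax":0,"ay":0,"az":0,"grip":0}
    - {"dx":-61,"dy":-0.5,"dz":156,"ax":0,"ay":0,"az":0,"grip":0.3}
    - {"dx":-61,"dy":-0.5,"dz":156,"ax":0,"ay":0,"az":0,"grip":0.4}
    - {"dx":-61,"dy":-0.5,"dz":156,"ax":0,"ay":0,"az":0,"grip":0.5}
    - {"dx":-61,"dy":-0.5,"dz":156,"ax":0,"ay":0,"az":0,"grip":0.6}
    - {"dx":-61,"dy":-0.5,"dz":156,"ax":0,"ay":0,"az":0,"grip":0.7}
    - {"dx":-61,"dy":-0.5,"dz":156,"ax":0,"ay":0,"az":0,"grip":0.7}

```text
clock: 7.25
position: [0.5073, 0.0755, 0.1096]
tcp_rot: [-0.0, 0.993, 0.117, 0.0]
wrist_force: [-0.8, 1.4, 1.3]
opening: 0.49
grasp_force: 0.9
```

Request:
carry_out:
  increments:
    - {"dx":0,"dy":0,"dz":0,"ax":0,"ay":0,"az":0,"grip":0.8}
    - {"dx":0,"dy":0,"dz":0,"ax":0,"ay":0,"az":0,"grip":0.8}
    - {"dx":0,"dy":0,"dz":0,"ax":0,"ay":0,"az":0,"grip":0.8}
    - {"dx":-4,"dy":0,"dz":0,"ax":0,"ay":0,"az":0,"grip":0.8}
    - {"dx":-8,"dy":0,"dz":0,"ax":0,"ay":0,"az":0,"grip":0.8}
    - {"dx":-12,"dy":0,"dz":0,"ax":0,"ay":0,"az":0,"grip":0.8}
    - {"dx":-16,"dy":0,"dz":0,"ax":0,"ay":0,"az":0,"grip":0.8}
    - {"dx":-20,"dy":0,"dz":0,"ax":0,"ay":0,"az":0,"grip":0.8}
    - {"dx":-24,"dy":0,"dz":0,"ax":0,"ay":0,"az":0,"grip":0.8}
    - {"dx":-27,"dy":0,"dz":0,"ax":0,"ay":0,"az":0,"grip":0.8}
    - {"dx":-28,"dy":0,"dz":0,"ax":0,"ay":0,"az":0,"grip":0.8}
    - {"dx":-28,"dy":0,"dz":0,"ax":0,"ay":0,"az":0,"grip":0.8}

```text
clock: 8.45
position: [0.4802, 0.0686, 0.1092]
tcp_rot: [0.0, 0.993, 0.117, 0.0]
wrist_force: [2.9, 1.1, 3.3]
opening: 0.481
grasp_force: 29.9
```

Request:
carry_out:
  increments:
    - {"dx":-2,"dy":0,"dz":0,"ax":0,"ay":0,"az":0,"grip":0.8}
    - {"dx":-4,"dy":0,"dz":0,"ax":0,"ay":0,"az":0,"grip":0.8}
    - {"dx":-4,"dy":0,"dz":0,"ax":0,"ay":0,"az":0,"grip":0.8}

```text
clock: 8.75
position: [0.4799, 0.0682, 0.1098]
tcp_rot: [0.0, 0.993, 0.117, 0.004]
wrist_force: [12.5, 3.7, -5.2]
opening: 0.479
grasp_force: 29.9
```

The shackle has reached its stop. I'll release it, rise and look.

Request:
carry_out:
  increments:
    - {"dx":3,"dy":0,"dz":0,"ax":0,"ay":0,"az":0,"grip":0.8}
    - {"dx":3,"dy":0,"dz":0,"ax":0,"ay":0,"az":0,"grip":0.4}
    - {"dx":3,"dy":0,"dz":0,"ax":0,"ay":0,"az":0,"grip":0.3}
    - {"dx":3,"dy":0,"dz":0,"ax":0,"ay":0,"az":0,"grip":0.1}
    - {"dx":3,"dy":0,"dz":-30,"ax":0,"ay":0,"az":0,"grip":0}
    - {"dx":3,"dy":0,"dz":-70,"ax":0,"ay":0,"az":0,"grip":0}
    - {"dx":25,"dy":0,"dz":-110,"ax":0,"ay":0,"az":0,"grip":0}
    - {"dx":60,"dy":0,"dz":-140,"ax":0,"ay":0,"az":0,"grip":0}
    - {"dx":91,"dy":0,"dz":-155,"ax":0,"ay":0,"az":0,"grip":0}
    - {"dx":91,"dy":0,"dz":-155,"ax":0,"ay":0,"az":0,"grip":0}
    - {"dx":91,"dy":0,"dz":-155,"ax":0,"ay":0,"az":0,"grip":0}

```text
clock: 9.85
position: [0.5638, 0.0889, 0.2634]
tcp_rot: [0.0, 0.993, 0.117, -0.001]
wrist_force: [-0.9, 0.1, -0.5]
opening: 0.998
grasp_force: 0.0
```

Run:
```python
from h import *
s=manip.read_state(); print(s["position"],s["wrist_force"],s["opening"])
c=vision.calibration("wrist"); im=vision.read_camera("wrist"); 
import pickle; pickle.dump(c,open("w4.pkl","wb")); cv2.imwrite("pics/w4.png",im)
u=np.array([np.cos(.237),np.sin(.237)]); L=np.array([.566,.0888])
for d,z in((0,.147),(-.042,.127),(-.091,.1065),(-.117,.1065)): print(d,proj(c,[[*(L+d*u),z]]))
delta([*(L),.114],.237-np.pi/2)
```

```text
[0.56380605 0.0889136  0.26342257] [-0.93035529  0.13785457 -0.5377683 ] 0.9982204821837793
0 [[313.50602452 240.5309453 ]]
-0.042 [[313.52153173 290.88556134]]
-0.091 [[313.54930759 339.97411599]]
-0.117 [[313.61242043 369.45082338]]
shift mm [  3.6   0.7 148.8] turn [-0.     0.003 -0.002]
shift mm [  3.6   0.7 148.8] turn [0.005 0.    3.139]
```

View pics/w4.png

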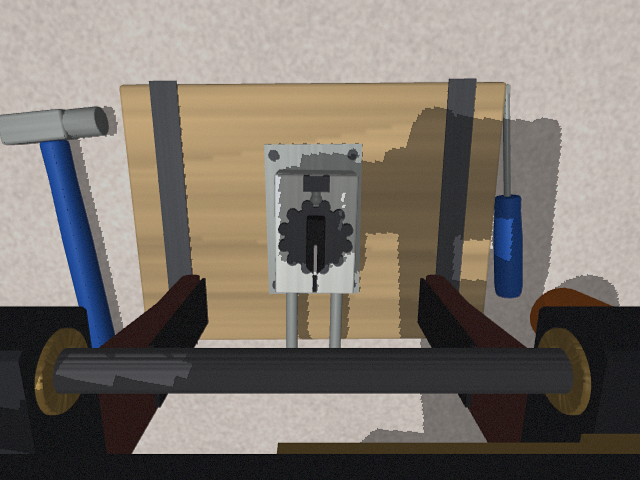

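The shackle legs now stick out well past the case front at y≈293, the pointer is at the mark (316,285), and the case is centred at x≈315. Now I'll grip the case.

Request:
carry_out:
  increments:
    - {"dx":1,"dy":1,"dz":45,"ax":0,"ay":0,"az":0,"grip":0}
    - {"dx":1,"dy":1,"dz":90,"ax":0,"ay":0,"az":0,"grip":0}
    - {"dx":1,"dy":1,"dz":125,"ax":0,"ay":0,"az":0,"grip":0}
    - {"dx":1,"dy":1,"dz":145,"ax":0,"ay":0,"az":0,"grip":0}
    - {"dx":1,"dy":1,"dz":149,"ax":0,"ay":0,"az":0,"grip":0}
    - {"dx":1,"dy":1,"dz":149,"ax":0,"ay":0,"az":0,"grip":0.2}
    - {"dx":1,"dy":1,"dz":149,"ax":0,"ay":0,"az":0,"grip":0.3}
    - {"dx":1,"dy":1,"dz":149,"ax":0,"ay":0,"az":0,"grip":0.4}
    - {"dx":1,"dy":1,"dz":149,"ax":0,"ay":0,"az":0,"grip":0.5}
    - {"dx":1,"dy":1,"dz":149,"ax":0,"ay":0,"az":0,"grip":0.6}
    - {"dx":1,"dy":1,"dz":149,"ax":0,"ay":0,"az":0,"grip":0.7}
    - {"dx":1,"dy":1,"dz":149,"ax":0,"ay":0,"az":0,"grip":0.7}
    - {"dx":1,"dy":1,"dz":149,"ax":0,"ay":0,"az":0,"grip":0.7}

```text
clock: 11.2
position: [0.5665, 0.0883, 0.1163]
tcp_rot: [0.0, 0.993, 0.117, 0.001]
wrist_force: [-0.5, -1.5, 7.6]
opening: 0.635
grasp_force: 30.0
```

Request:
carry_out:
  increments:
    - {"dx":0,"dy":0,"dz":-4,"ax":0,"ay":0,"az":0,"grip":0.8}
    - {"dx":0,"dy":0,"dz":-8,"ax":0,"ay":0,"az":0,"grip":0.8}
    - {"dx":0,"dy":0,"dz":-12,"ax":0,"ay":0,"az":0,"grip":0.8}
    - {"dx":0,"dy":0,"dz":-16,"ax":0,"ay":0,"az":0,"grip":0.8}
    - {"dx":0,"dy":0,"dz":-20,"ax":0,"ay":0,"az":0,"grip":0.8}

```text
clock: 11.7
position: [0.5661, 0.0884, 0.1354]
tcp_rot: [-0.0, 0.993, 0.117, 0.0]
wrist_force: [4.3, 0.9, -6.1]
opening: 0.635
grasp_force: 29.9
```

Request:
carry_out:
  increments:
    - {"dx":0,"dy":0,"dz":-6,"ax":0,"ay":0,"az":0,"grip":0.8}
    - {"dx":0,"dy":0,"dz":-12,"ax":0,"ay":0,"az":0,"grip":0.8}
    - {"dx":0,"dy":0,"dz":-20,"ax":0,"ay":0,"az":0,"grip":0.8}
    - {"dx":0,"dy":0,"dz":-32,"ax":0,"ay":0,"az":0,"grip":0.8}
    - {"dx":0,"dy":0,"dz":-48,"ax":0,"ay":0,"az":0,"grip":0.8}
    - {"dx":0,"dy":0,"dz":-66,"ax":0,"ay":0,"az":0,"grip":0.8}
    - {"dx":0,"dy":0,"dz":-84,"ax":0,"ay":0,"az":0,"grip":0.8}
    - {"dx":0,"dy":0,"dz":-102,"ax":0,"ay":0,"az":0,"grip":0.8}
    - {"dx":0,"dy":0,"dz":-118,"ax":0,"ay":0,"az":0,"grip":0.8}
    - {"dx":0,"dy":0,"dz":-130,"ax":0,"ay":0,"az":0,"grip":0.8}
    - {"dx":0,"dy":0,"dz":-138,"ax":0,"ay":0,"az":0,"grip":0.8}
    - {"dx":0,"dy":0,"dz":-140,"ax":0,"ay":0,"az":0,"grip":0.8}
    - {"dx":0,"dy":0,"dz":-140,"ax":0,"ay":0,"az":0,"grip":0.8}
    - {"dx":0,"dy":0,"dz":-140,"ax":0,"ay":0,"az":0,"grip":0.8}
    - {"dx":0,"dy":0,"dz":-140,"ax":0,"ay":0,"az":0,"grip":0.8}

```text
clock: 13.2
position: [0.5655, 0.0883, 0.2744]
tcp_rot: [-0.0, 0.993, 0.117, -0.001]
wrist_force: [-0.2, 0.2, -5.2]
opening: 0.637
grasp_force: 30.0
```

Run:
```python
from h import *
s=manip.read_state(); print(s["clock"],s["position"],s["wrist_force"],s["moment"],s["joint_vel"].round(4))
a=vision.read_camera("wrist"); b=vision.read_camera("scene")
x,y=proj(vision.calibration("scene"),[s["position"]])[0].astype(int); print(x,y)
b=cv2.resize(b[y-75:y+125,x-67:x+67],None,fx=2.4,fy=2.4); a=cv2.resize(a,(478,480)); b=cv2.resize(b,(322,480))
cv2.imwrite("pics/end.png",np.hstack([a,b]))
```

```text
13.2 [0.56545549 0.08826477 0.27435517] [-0.17214313  0.21141749 -5.17059349] [-0.01969825 -0.05348028  0.00791178] [ 0.0009 -0.0001 -0.0052  0.0007  0.0015 -0.0012]
341 215
```

View pics/end.png

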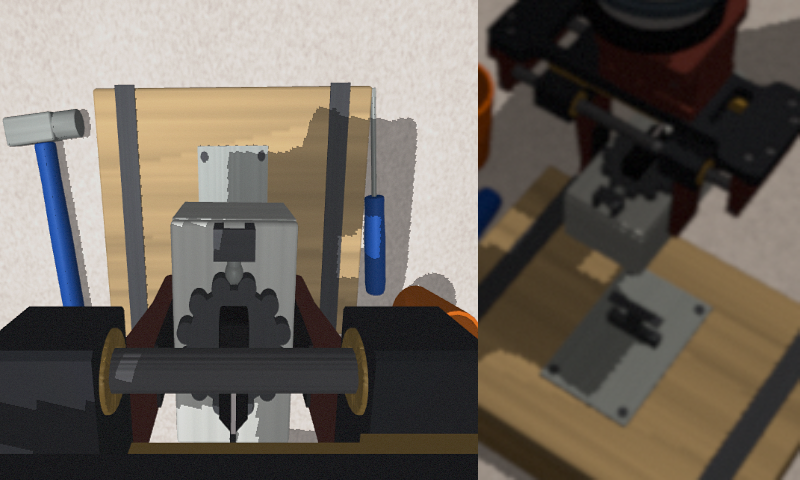

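The lock hangs level and clear of the staple, about 16 cm above the lid. The dial is still at its mark (233,435) and the bystanders haven't moved.

```bash
python3 -c "
from workcell import job
print(job.job_done())"
```

```text
the job is handed in; nothing more can be done
None
```

The job is handed in, but no verdict came back. The dial is clicked in at the mark and the shackle was pulled to its stop. The lock is held still and level, dial up, about 16 cm above the lid; I could not see the shackle in the final picture.

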